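# Fit the long bush on the circulator shaft

### The job

Lift the grey transport cap off the pump's upright shaft and set it mouth down, wholly on the ceramic coaster, without dropping it. Then take the longer of the two flanged brass bushes off the leaning black rack and slide it, flange down, over the shaft, keeping hold of it until it is fully home on the shoulder; do it gently, no dropping or ramming. Let go, and leave the short bush on its pin and the other tools and parts where they lie.

Things in the scene. Friction and masses are not known exactly. Their poses are not given: they have to be found in the camera images.
- pump: Aluminium finned pump motor fixed on a square steel foot (110 x 110 x 12 mm), standing shaft up. Origin: centre of the foot's underside, z up along the shaft. Motor 94 mm across up to 70 mm; then a shoulder boss 34 mm across, its top at 80 mm; then the shaft, 16 mm in diameter, its end at 138 mm, tapering over the last 8 mm to 9 mm. At the start the cap covers the top 30 mm of the shaft.
- pump_seat (a point): Centre of the shoulder's top face on the shaft axis, 80 mm above the work surface: where the bush's underside must come to rest. z up.
- pump_tip (a point): Centre of the shaft's end, 58 mm above the shoulder, 138 mm above the work surface.
- cap: Loose grey plastic transport cap, 30 mm in diameter, 38 mm tall, 30 g, closed on top, mouth (20 mm wide, 30 mm deep) down. Origin: centre of its mouth rim (underside); z up to its closed top. At the start it stands on the shaft's end, its underside 108 mm above the work surface.
- coaster: Fixed round white ceramic coaster, 100 mm in diameter, 8 mm thick. Origin: centre of its underside.
- rack: Fixed black silicone-covered rack, foot 230 mm (x) by 125 mm (y), about 95 mm high, with a flat deck that faces the middle of the shelf: the deck's normal is tilted 35 degrees (0.611 rad) from vertical towards the rack's -y. Two pins, 15 mm thick and 30 mm long, stand square to the deck, at rack x = +55 and -55 mm, their feet at rack y 0, z 58 mm. Origin: centre of its underside; x runs along the row of pins. Each pin holds one bush; which is on which varies.
- long_bush: Loose brass bush, the longer one: 42 mm long, barrel 36 mm in outer diameter, bore 19 mm right through, with a flange 44 mm across and 5 mm thick at its lower end. About 200 g. Origin: centre of the flange's underside on the bore axis; z along the bore away from the flange. It starts over a pin of the rack, flange on the deck, so its z axis leans 35 degrees towards the rack's -y; 30 mm of pin stand inside it.
- short_bush: Loose brass bush like the long one but only 24 mm long, on the other pin; not to be moved. Origin: centre of the flange's underside.
- basin_wrench: Loose chrome basin wrench, 250 mm long, 20 mm high, lying near the robot; leave alone. Origin: underside of its middle.
- screwdriver_0: Loose yellow-handled screwdriver, about 200 mm long, lying crosswise beyond the pump; leave alone. Origin: underside of its middle.
- screwdriver_1: The second yellow-handled screwdriver, beside the first; leave alone.
- paste_jar: Loose closed jar, 60 mm in diameter, 70 mm high; leave alone. Origin: centre of its underside.
- pipe_tee: Loose small copper pipe tee, 56 mm long, 32 mm high; leave alone. Origin: below its middle.
Not all that is in view belongs to the job. There is more than one size of the cap; the job needs the smaller. What is shaped like the long_bush but blue is not meant.

How it is judged:
By the outcome, as a careful person would: the job done as asked, in the order asked, and still so for the second after the job is handed in, with the robot touching nothing.
It also fails if it takes over 69 s, if anything falls off the work surface, if the arm or the gripper's body presses on something with over 40 N, if the wrist force passes 120 N, or if a joint passes its speed limit or range.

### The arm

A 6-joint arm with a two-finger parallel gripper is mounted at the origin on the work surface. World frame = base frame: x ahead of the robot, y to its left, z up, the work surface at z = 0. Lengths are in m, angles in rad, forces in N, time in s.
With the tool pointing down it reaches from about 0.275 to 0.875 m from the base axis. Payload 12.5 kg.
Tool frame: the origin (TCP) lies on the centre line of the jaws, within the pads' length; the fingertips stand r.finger_overhang ahead of it and the grasp point (between the pads) lies 3 mm ahead of it (r.finger_overhang is the distance from the TCP to the fingertips, in m); z points along the fingers, y is the line along which they close (so a half turn about z gives the same grasp; the last joint's range is limited). The gripper opens to 85 mm and grips with 20 to 120 N. Pads are 22 mm wide; open, the fingers measure 114 mm over their backs; the gripper's body (76 mm by 85 mm) begins 54 mm behind the grasp point. The pads swing forward as they close: fully open they stand 13 mm farther back than shut.
Start: joints at [-1.303, 0.351, 1.652, -0, 1.139, -0.085], TCP at [0.19, -0.516, 0.253] pointing down, gripper open.
Joint ranges: [-2.75, 2.75], [-0.79, 2.1], [0.01, 2.65], [-1.57, 4.71], [0.07, 3.14], [-2.87, 2.87]. Speed limits (rad/s): [2.22, 2.22, 2.79, 3.14, 3.14, 3.14].

### API

Orientations are given as a unit quaternion [x, y, z, w].
In Python, from cell import r, optics gives the robot as it stands. The module is installed in compiled form; this text tells all that it offers. Calls block until the motion is done:
- r.move_to(position, orientation): joint-space move of the TCP to a pose.
- r.move_linear(position, rot=None, vel=0.15): straight line of the TCP; rot=None keeps the orientation; vel is the mean speed in m/s.
- r.set_joints(angles): joint-space move.
- r.set_gripper(opening, squeeze=None): opening from 0.0 (shut) to 1.0 (fully open); squeeze is the grip in N (None keeps the last); returns when the fingers have stopped.
- r.sleep(seconds).
- r.inverse_kinematics(position, orientation): joint angles nearest the present ones, or None.
- optics.get_image(name): name is "scene" or "side" or "wrist"; returns a dict with "pixels" (400x640x3 uint8, red, green, blue), "depth" (400x640 float32, m along the optical axis (not along the pixel's ray), 0 where there is no reading), "fx", "fy", "cx", "cy" (pixels), "D" ([k1, k2, p1, p2, k3] as OpenCV has them; the pictures are not rectified), "camera_from_world" (4x4, takes a point from world to camera coordinates); the wrist camera has in their place "mount" (4x4, takes a point from camera to tool coordinates, whose origin is the TCP and whose axes are the flange's). Camera axes: x right, y down, z forward; pixel columns grow to the right and rows downward; lengths in m; the calibration is good to about 2 mm. A picture is of the moment at which its call begins: read the wrist's pose just before it.
A pose or a line that the arm cannot do raises r.PlanningError and nothing moves.
- r.hand_in(): hands the job in; it is judged then, once.
Readings, each from a call of its own:
- r.current_t(): time.
- r.current_q(): joint angles.
- r.current_qvel(): joint speeds.
- r.current_effort(): joint torques, N m.
- r.current_tool_pos(): TCP position.
- r.current_ee_rot(): TCP orientation.
- r.current_contact_force(): force on the tool from outside, world axes, zero at the start.
- r.current_torque(): the same for the moment, N m.
- r.current_opening(): opening from 0.0 (shut) to 1.0 (fully open).
- r.current_finger_force(): force on a finger pad.
Only numpy, scipy, OpenCV 4.12 (cv2) and the standard library are available. Lean on these libraries where they do the work, as an engineer would, in place of code of your own. Each camera call takes 0.05 s, during which the arm holds its last target. There are 200 camera calls.

## Working session

There is one attempt and no reset: what is moved stays moved. The work goes in short steps, each a Python script; the robot and the scene stay as the last script left them, time stands still between calls to the robot, and variables do not carry over. Pictures are saved under pics/ and viewed, at most 10 in all, crops included, and the job is handed in when it is done.

```bash
mkdir -p pics; cat > h.py <<'E'
import numpy as np, cv2, pickle
from cell import r, optics
from scipy.spatial.transform import Rotation as R
def grab(name):
    p=np.array(r.current_tool_pos()); q=r.current_ee_rot()
    im=optics.get_image(name)
    if name=="wrist":
        T=np.eye(4); T[:3,:3]=R.from_quat(q).as_matrix(); T[:3,3]=p
        im["wfc"]=T@np.array(im["mount"])
    else: im["wfc"]=np.linalg.inv(np.array(im["camera_from_world"]))
    return im
def save(im,fn,crop=None,s=1):
    a=im["pixels"][...,::-1]
    if crop: u0,v0,u1,v1=crop; a=a[v0:v1,u0:u1]
    cv2.imwrite("pics/"+fn,cv2.resize(a,None,fx=s,fy=s,interpolation=cv2.INTER_CUBIC))
def cloud(im):
    h,w=im["depth"].shape
    K=np.array([[im["fx"],0,im["cx"]],[0,im["fy"],im["cy"]],[0,0,1.]])
    u,v=np.meshgrid(np.arange(w),np.arange(h))
    n=cv2.undistortPoints(np.stack([u,v],-1).reshape(-1,1,2).astype(float),K,np.array(im["D"],float)).reshape(h,w,2)
    d=im["depth"].astype(float)
    P=np.dstack([n[...,0]*d,n[...,1]*d,d])
    W=P@im["wfc"][:3,:3].T+im["wfc"][:3,3]
    W[d==0]=np.nan
    return W
E
python3 - <<'E'
from h import *
for n in ["scene","side"]:
    im=grab(n); save(im,n+"0.png",s=1.25); pickle.dump(im,open(n+"0.pkl","wb"))
    print(n,im["wfc"].round(3))
print(r.finger_overhang, r.current_t(), r.current_ee_rot())
E
```

```text
scene [[ 0.254  0.778 -0.575  1.029]
 [ 0.967 -0.201  0.156 -0.119]
 [ 0.006 -0.596 -0.803  0.761]
 [ 0.     0.     0.     1.   ]]
side [[-0.979 -0.126  0.16   0.43 ]
 [-0.203  0.519 -0.831  0.66 ]
 [ 0.022 -0.846 -0.533  0.541]
 [ 0.     0.     0.     1.   ]]
0.022 0.1 [ 9.84481614e-01  1.75486843e-01 -3.58754617e-05 -5.63808456e-04]
```

View pics/scene0.png

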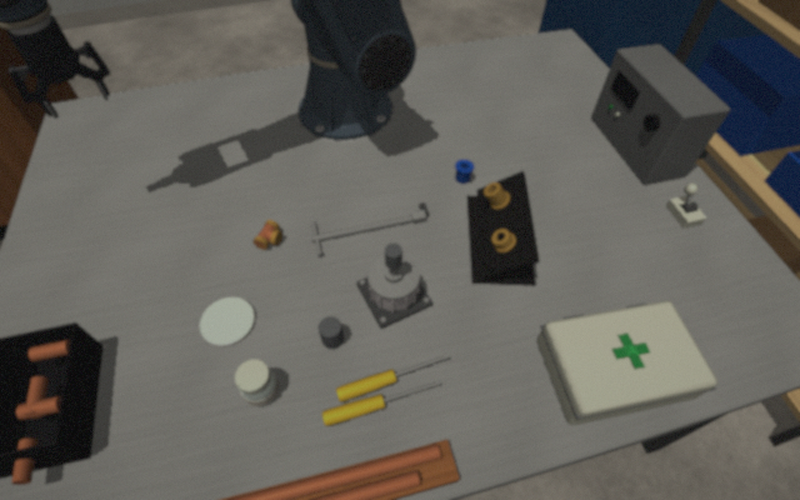

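View pics/side0.png

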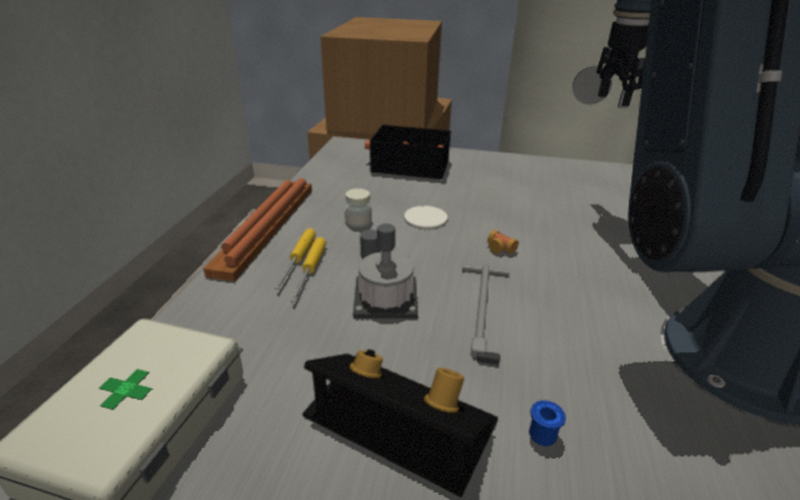

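The scene picture shows these candidates:
- **Caps:** one on the shaft at (393,257) and a loose, bigger one on the table at (331,332). The one on the shaft fits.
- **Bushes:** a long brass one near the robot at (496,195), a short brass one at (503,240), and a blue decoy at (464,170). The side view shows the brass one at (445,388) is taller than the one at (366,363), so that is the long bush.

Next I'll measure them and confirm in an enlarged crop.

```bash
python3 - <<'E'
from h import *
S=pickle.load(open("scene0.pkl","rb")); D=pickle.load(open("side0.pkl","rb"))
for n,im in (("scene",S),("side",D)):
    W=cloud(im); hsv=cv2.cvtColor(im["pixels"],cv2.COLOR_RGB2HSV)
    def at(x,y): return W[int(y/1.25),int(x/1.25)].round(4)
    pts={"scene":dict(cap=(393,250),coaster=(227,321),cap2=(331,326),long=(492,188),short=(502,238),jar=(253,372)),
         "side":dict(cap=(386,234),coaster=(426,217),long=(448,390),short=(366,362))}[n]
    for k,p in pts.items(): print(n,k,at(*p))
    # brass
    m=(hsv[...,0]>8)&(hsv[...,0]<24)&(hsv[...,1]>120)
    c,l,st,ce=cv2.connectedComponentsWithStats(m.astype(np.uint8))
    for i in range(1,c):
        if st[i,4]>60:
            q=W[l==i]; q=q[~np.isnan(q[:,0])]
            print("brass",ce[i]*1.25,st[i,4],q.mean(0).round(3),np.percentile(q,2,0).round(3),np.percentile(q,98,0).round(3))
    # coaster: z 4..12 mm white
    m=(W[...,2]>.004)&(W[...,2]<.014)&(im["pixels"].min(-1)>150)
    c,l,st,ce=cv2.connectedComponentsWithStats(m.astype(np.uint8))
    for i in range(1,c):
        if st[i,4]>300:
            q=W[l==i]; print("white",ce[i]*1.25,st[i,4],q.mean(0).round(4),np.percentile(q,1,0).round(3),np.percentile(q,99,0).round(3))
    # cap top, pump foot
    c0=at(*pts["cap"])
    q=W[np.linalg.norm(np.nan_to_num(W[...,:2])-c0[:2],axis=-1)<.04]
    t=q[(q[:,2]>.141)]; print("captop",len(t),t.mean(0).round(4),np.percentile(t,[2,98],axis=0).round(4))
    m=np.linalg.norm(np.nan_to_num(W[...,:2])-c0[:2],axis=-1)<.09
    q=W[m]; f=q[(q[:,2]>.008)&(q[:,2]<.016)]; print("foot",cv2.minAreaRect((f[:,:2]*1000).astype(np.float32)))
save(S,"crop.png",(270,120,450,270),4)
E
```

```text
scene cap [ 0.5881 -0.0151  0.1475]
scene coaster [ 0.5664 -0.3257  0.0078]
scene cap2 [ 0.6471 -0.141   0.0517]
scene long [0.4402 0.2284 0.085 ]
scene short [0.5617 0.202  0.0789]
scene jar [ 0.7074 -0.2717  0.0714]
brass [788.9484127   10.15873016] 63 [0.113 1.21  0.203] [0.095 1.206 0.18 ] [0.138 1.216 0.224]
brass [ 12.69024123 136.74506579] 2280 [-0.549 -1.146 -0.289] [-0.735 -1.384 -0.622] [-0.52  -1.046 -0.022]
brass [59.72929936 91.66401274] 157 [-0.854 -1.049 -0.315] [-0.941 -1.055 -0.382] [-0.758 -1.043 -0.26 ]
brass [496.79878049 195.92606707] 328 [0.456 0.236 0.074] [0.405 0.214 0.037] [0.475 0.264 0.098]
brass [268.3479021  234.82517483] 286 [ 0.4   -0.23   0.026] [ 0.371 -0.256  0.009] [ 0.418 -0.209  0.033]
brass [503.17891374 239.8442492 ] 313 [0.56  0.208 0.068] [0.52  0.191 0.041] [0.581 0.232 0.085]
brass [ 47.53846154 350.11858974] 390 [ 0.581 -0.611  0.056] [ 0.562 -0.663  0.018] [ 0.591 -0.58   0.064]
brass [365.20833333 378.76388889] 90 [ 0.744 -0.102  0.023] [ 0.739 -0.15   0.019] [ 0.75  -0.056  0.026]
brass [ 36.26228933 400.6934691 ] 712 [ 0.666 -0.616  0.
[... 1409 characters left out ...]
39 [ 0.766 -0.107  0.02 ] [ 0.738 -0.173 -0.   ] [ 0.795 -0.052  0.026]
brass [501.125      242.62931034] 290 [ 0.395 -0.221  0.021] [ 0.366 -0.247  0.005] [ 0.419 -0.205  0.031]
brass [366.37647059 365.16176471] 425 [0.559 0.218 0.073] [0.541 0.189 0.044] [0.586 0.231 0.085]
brass [444.38636364 391.01948052] 770 [0.454 0.245 0.081] [0.436 0.216 0.057] [0.476 0.263 0.099]
white [425.56898585 215.74587264] 424 [ 0.5678 -0.3246  0.0068] [ 0.523 -0.372  0.004] [ 0.613 -0.281  0.009]
captop 104 [ 0.5869 -0.011   0.1446] [[ 5.738e-01 -2.650e-02  1.413e-01]
 [ 6.001e-01  6.000e-04  1.463e-01]]
foot ((587.1408081054688, -12.627197265625), (110.45840454101562, 111.9493179321289), 12.030077934265137)
```

View pics/crop.png

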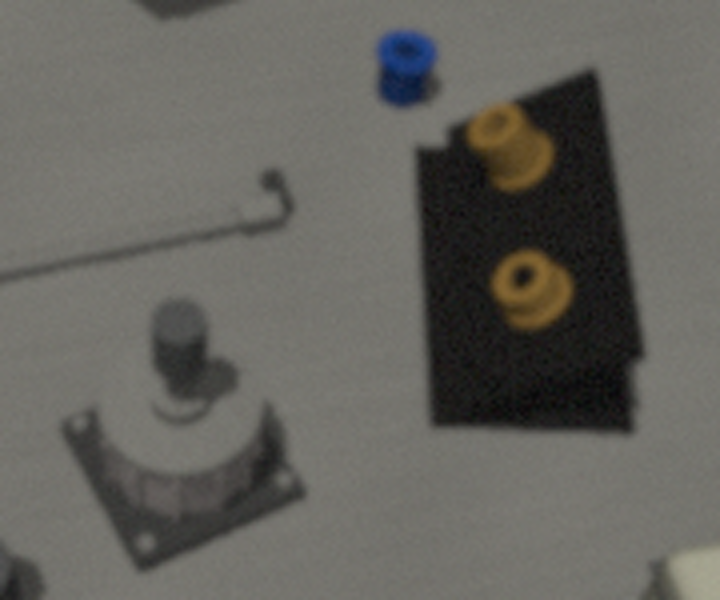

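The crop confirms it: the long brass bush is at crop (510,148), the short one at (530,290), and the blue decoy at (405,68) stands off the rack. I'll fit the rack and bush pose, then pick up the cap.

```bash
cat > fit.py <<'E'
from h import *
from scipy.optimize import least_squares
TILT=0.611
def axis(yaw): return R.from_euler("z",yaw).apply([0,-np.sin(TILT),np.cos(TILT)])
def sdf(P,o,a,L):
    d=P-o; z=d@a; rho=np.linalg.norm(d-np.outer(z,a),axis=1)
    def ann(ro,h0,h1):
        q=np.stack([np.abs(rho-(ro+.0095)/2)-(ro-.0095)/2,np.abs(z-(h0+h1)/2)-(h1-h0)/2])
        return np.linalg.norm(np.maximum(q,0),axis=0)+np.minimum(q.max(0),0)
    return np.minimum(ann(.022,0,.005),ann(.018,0,L))
def brass(im):
    W=cloud(im); hsv=cv2.cvtColor(im["pixels"],cv2.COLOR_RGB2HSV)
    m=(hsv[...,0]>8)&(hsv[...,0]<24)&(hsv[...,1]>120)
    m=cv2.erode(m.astype(np.uint8),np.ones((3,3)))>0
    return W[m&~np.isnan(W[...,0])]
def sel(P,c): return P[np.linalg.norm(P-c,axis=1)<.045]
E
python3 - <<'E'
from fit import *
ims=[pickle.load(open(f,"rb")) for f in("scene0.pkl","side0.pkl")]
for use in ([0],[1],[0,1]):
    P=np.vstack([brass(ims[i]) for i in use]); A=sel(P,[.455,.24,.075]); B=sel(P,[.56,.214,.07])
    def f(p):
        x=R.from_euler("z",p[3]).apply([.055,0,0]); c=p[:3]; a=axis(p[3])
        return np.r_[sdf(A,c-x,a,.042),sdf(B,c+x,a,.024)]
    s=least_squares(f,[.51,.24,.058,-.27],loss="soft_l1",f_scale=.001,x_scale=[.01,.01,.01,.1])
    c,y=s.x[:3],s.x[3]; print(len(A),len(B),s.x.round(4),np.median(abs(s.fun)),"long",(c-R.from_euler("z",y).apply([.055,0,0])).round(4))
def dn(yaw): return (R.from_euler("z",yaw)*R.from_euler("x",np.pi)).as_quat()
for yaw in np.arange(-3,3.1,.5):
    print(yaw,[None if (q:=r.inverse_kinematics(p,dn(yaw))) is None else np.round(q,2) for p in([.587,-.013,.135],[.567,-.325,.04])])
E
```

```text
237 207 [ 0.5059  0.231   0.0569 -0.3004] 0.0009300158193116773 long [0.4533 0.2473 0.0569]
630 323 [ 0.5062  0.2384  0.0607 -0.292 ] 0.0013616856855860745 long [0.4535 0.2543 0.0607]
867 530 [ 0.5129  0.2335  0.0644 -0.3054] 0.00133324535119909 long [0.4604 0.2501 0.0644]
-3.0 [array([-0.1 ,  0.56,  1.65,  0.  ,  0.93, -1.81]), array([-0.59,  0.79,  1.49,  0.  ,  0.86, -2.3 ])]
-2.5 [array([-0.1 ,  0.56,  1.65,  0.  ,  0.93, -2.31]), array([-0.59,  0.79,  1.49, -0.  ,  0.86, -2.8 ])]
-2.0 [array([-0.1 ,  0.56,  1.65, -0.  ,  0.93, -2.81]), None]
-1.5 [None, array([-0.59,  0.79,  1.49, -0.  ,  0.86,  2.48])]
-1.0 [array([-0.1 ,  0.56,  1.65, -0.  ,  0.93,  2.47]), array([-0.59,  0.79,  1.49, -0.  ,  0.86,  1.98])]
-0.5 [array([-0.1 ,  0.56,  1.65, -0.  ,  0.93,  1.97]), array([-0.59,  0.79,  1.49, -0.  ,  0.86,  1.48])]
0.0 [array([-0.1 ,  0.56,  1.65, -0.  ,  0.93,  1.47]), array([-0.59,  0.79,  1.49, -0.  ,  0.86,  0.98])]
0.5 [array([-0.1 ,  0.56,  1.65, -0.  ,  0.93,  0.97]), array([-0.59,  0.79,  1.49, -0.  ,  0.86,  0.48])]
1.0 [array([-0.1 ,  0.56,  1.65, -0.  ,  0.93,  0.47]), array([-0.59,  0.79,  1.49, -0.  ,  0.86, -0.02])]
1.5 [array([-0.1 ,  0.56,  1.65, -0.  ,  0.93, -0.03]), array([-0.59,  0.79,  1.49,  0.  ,  0.86, -0.52])]
2.0 [array([-0.1 ,  0.56,  1.65,  0.  ,  0.93, -0.53]), array([-0.59,  0.79,  1.49,  0.  ,  0.86, -1.02])]
2.5 [array([-0.1 ,  0.56,  1.65,  0.  ,  0.93, -1.03]), array([-0.59,  0.79,  1.49,  0.  ,  0.86, -1.52])]
3.0 [array([-0.1 ,  0.56,  1.65,  0.  ,  0.93, -1.53]), array([-0.59,  0.79,  1.49,  0.  ,  0.86, -2.02])]
```

```bash
cat >> h.py <<'E'
def dn(yaw): return (R.from_euler("z",yaw)*R.from_euler("x",np.pi)).as_quat()
def F(): return np.array(r.current_contact_force())
E
python3 - <<'E'
from h import *
q=dn(1.3)
r.move_to([.587,-.013,.27],q)
im=grab("wrist"); pickle.dump(im,open("w1.pkl","wb")); save(im,"w1.png")
W=cloud(im); d=np.linalg.norm(W[...,:2]-[.587,-.013],axis=-1)
t=W[(d<.03)&(W[...,2]>.138)&(W[...,2]<.155)]
(cx,cy),rad=cv2.minEnclosingCircle((t[:,:2]*1000).astype(np.float32))
print(len(t),t.mean(0).round(4),np.percentile(t,[1,99],axis=0).round(4),cx,cy,rad,r.current_t())
E
```

```text
1080 [ 0.5883 -0.0128  0.1449] [[ 5.744e-01 -2.740e-02  1.389e-01]
 [ 6.020e-01  4.000e-04  1.467e-01]] 588.2172241210938 -13.746131896972656 14.91245174407959 2.4333
```

View pics/w1.png

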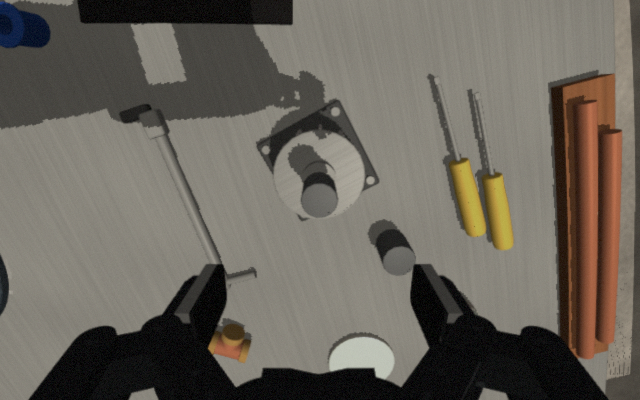

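The wrist view shows the cap on the shaft at (319,190), measured 30 mm across, with the larger loose cap at (397,258). The path is clear, so I'll grasp the one on the shaft.

```bash
python3 - <<'E'
from h import *
q=dn(1.3)
x,y=.5881,-.0133
r.move_linear([x,y,.136],q,vel=.12)
r.set_gripper(0.0,30); print("open",r.current_opening(),r.current_finger_force(),F().round(2))
z0=r.current_tool_pos()[2]
r.move_linear([x,y,.23],vel=.1); print(F().round(2),r.current_opening())
if r.current_opening()<.1: raise SystemExit("lost")
r.move_linear([.5675,-.3255,.10],vel=.22)
h=z0-.108
r.move_linear([.5675,-.3255,.008+h+.004],vel=.08); f0=F(); print(f0.round(2))
z=.008+h+.004
for i in range(12):
    z-=.001; r.move_linear([.5675,-.3255,z],vel=.02); f=F()
    if f[2]-f0[2]>2: break
print("contact",z-h,(f-f0).round(2),r.current_t())
r.set_gripper(.55); r.move_linear([.5675,-.3255,.2],vel=.15)
im=grab("wrist"); pickle.dump(im,open("w2.pkl","wb")); s=grab("scene"); pickle.dump(s,open("s2.pkl","wb"))
a=np.hstack([s["pixels"][180:310,130:370],im["pixels"][180:310,200:440]])[...,::-1]; cv2.imwrite("pics/w2.png",cv2.resize(a,None,fx=1.66,fy=1.66))
W=cloud(s); m=np.linalg.norm(W[...,:2]-[.5675,-.3255],axis=-1)<.05; t=W[m&(W[...,2]>.035)]; print(len(t),t.mean(0).round(4),np.percentile(t,[2,98],axis=0).round(4),r.current_t())
E
```

```text
open 0.33150253841115523 29.475696678855456 [-0.54  0.11  3.5 ]
[-0.38  0.61  0.26] 0.33722677952022834
[ 0.25 -0.05 -1.88]
contact 0.009999999999999995 [0.46 0.37 2.6 ] 8.4417
6920 [ 0.5845 -0.3287  0.3855] [[ 0.53   -0.3701  0.0471]
 [ 0.614  -0.288   0.4934]] 10.0833
```

View pics/w2.png

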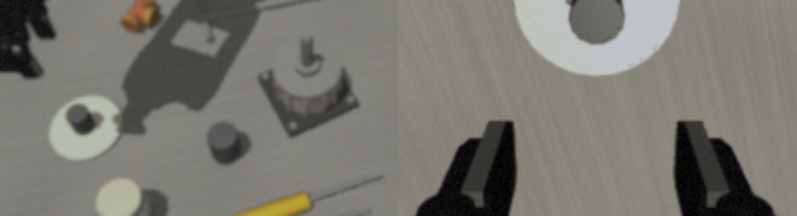

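The cap stands mouth down well inside the coaster at crop (80,120), and the shaft is bare at (307,50). Next I'll look at the shaft and the bush from near.

```bash
cat >> fit.py <<'E'
def rq(yaw,s=1):
    a=axis(yaw); x=R.from_euler("z",yaw).apply([1,0,0])*s
    return R.from_matrix(np.stack([np.cross(x,-a),x,-a],1)).as_quat()
E
python3 - <<'E'
from fit import *
yaw=-.296; a=axis(yaw); o=np.array([.4535,.2495,.058])
for s in(1,-1):
    print(s,[None if (q:=r.inverse_kinematics(o+a*d,rq(yaw,s))) is None else np.round(q,2) for d in(.03,.2)])
    z=rq(yaw,s); yy=R.from_quat(z).apply([0,1,0]); v=R.from_matrix(np.stack([np.cross(yy,[0,0,-1]),yy,[0,0,-1]],1)).as_quat()
    print(r.inverse_kinematics([.5875,-.013,.12],v))
# pump shaft view: camera sees ahead of tcp; reuse the first hover
r.move_to([.5875,-.013,.29],dn(1.3))
im=grab("wrist"); pickle.dump(im,open("w3.pkl","wb"))
W=cloud(im); d=np.linalg.norm(W[...,:2]-[.5875,-.013],axis=-1)
for lo,hi,rr in((.130,.145,.02),(.084,.128,.015),(.075,.085,.03),(.064,.074,.06),(.006,.018,.09)):
    t=W[(d<rr)&(W[...,2]>lo)&(W[...,2]<hi)]
    if len(t)>5:
        print(lo,len(t),t.mean(0).round(4),np.percentile(t,[2,98],axis=0).round(4).tolist(),cv2.minEnclosingCircle((t[:,:2]*1000).astype(np.float32)),cv2.minAreaRect((t[:,:2]*1000).astype(np.float32)))
save(im,"w3.png",(240,110,400,230),5)
E
```

```text
1 [array([ 0.13,  0.51,  2.12,  1.22,  0.59, -0.65]), array([-0.11,  0.15,  2.14,  0.8 ,  0.9 , -0.34])]
[-1.01336427e-01  5.80787734e-01  1.65821246e+00 -4.44089210e-16
  9.02592460e-01  1.94663573e-01]
-1 [array([0.13, 0.51, 2.12, 1.22, 0.59, 2.5 ]), array([-0.11,  0.15,  2.14,  0.8 ,  0.9 ,  2.8 ])]
None
0.13 209 [ 0.5884 -0.0126  0.1348] [[0.5816, -0.0191, 0.1302], [0.5946, -0.0073, 0.1382]] ((588.1342163085938, -13.747753143310547), 7.618382930755615) ((588.1146850585938, -13.582860946655273), (14.026500701904297, 14.061090469360352), 28.176698684692383)
0.084 177 [ 0.5898 -0.0082  0.1073] [[0.5812, -0.0142, 0.0851], [0.5959, -0.0062, 0.1276]] ((588.2139282226562, -13.680688858032227), 7.9408721923828125) ((589.3040161132812, -10.144319534301758), (8.03561782836914, 15.868934631347656), 72.86856842041016)
0.075 514 [ 0.5894 -0.0098  0.0792] [[0.5727, -0.0266, 0.0772], [0.6038, 0.0022, 0.0815]] ((588.4172973632812, -13.987894058227539), 17.147315979003906) ((588.7050170898438, -12.071464538574219), (30.206317901611328, 32.39292526245117), 73.67560577392578)
0.064 4897 [ 0.5891 -0.0111  0.0692] [[0.5463, -0.0558, 0.0675], [0.6306, 0.0293, 0.0707]] ((588.2815551757812, -13.908955574035645), 46.937068939208984) ((588.1324462890625, -13.698051452636719), (93.17667388916016, 92.7059326171875), 46.35006332397461)
0.006 2255 [0.5962 0.0135 0.0113] [[0.5283, -0.0677, 0.0086], [0.6483, 0.0461, 0.0158]] ((588.2006225585938, -13.931952476501465), 75.85376739501953) ((588.2205200195312, -13.808189392089844), (109.7435531616211, 109.937255859375), 12.884946823120117)
```

View pics/w3.png

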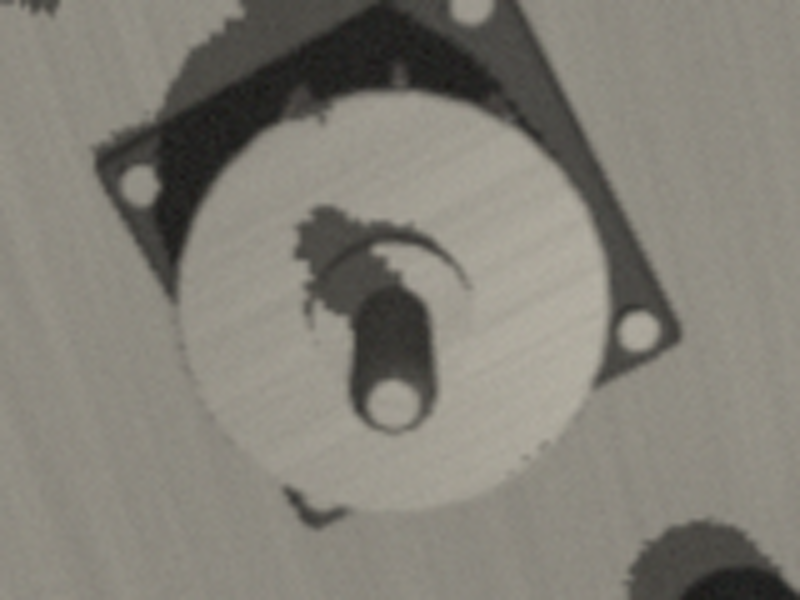

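The shaft is upright with its end at crop (393,403), and the end, body and foot all give an axis of (0.5882, -0.0137). A second yaw will cancel any mount error. Then I'll look at the bush along its axis.

```bash
python3 - <<'E'
from fit import *
def circ(im):
    W=cloud(im); d=np.linalg.norm(W[...,:2]-[.5882,-.0137],axis=-1); out=[]
    for lo,hi,rr in((.064,.074,.06),(.006,.018,.09)):
        t=W[(d<rr)&(W[...,2]>lo)&(W[...,2]<hi)]; f=(t[:,:2]*1000).astype(np.float32)
        out.append(cv2.minEnclosingCircle(f)[0] if hi>.05 else cv2.minAreaRect(f)[0])
    return np.mean(out,0)
m1=circ(pickle.load(open("w3.pkl","rb"))); R1=R.from_quat(dn(1.3)).as_matrix()[:2,:2]
r.move_to([.5875,-.013,.29],dn(1.3+1.6)); R2=R.from_quat(r.current_ee_rot()).as_matrix()[:2,:2]
m2=circ(grab("wrist"))
e=np.linalg.solve(R1-R2,m1-m2); print(m1,m2,"tool offset err mm",e,"axis",m1-R1@e)
yaw=-.296; a=axis(yaw); o=np.array([.4535,.2495,.058])
r.move_to(o+a*.17,rq(yaw))
im=grab("wrist"); pickle.dump(im,open("w4.pkl","wb")); save(im,"w4.png")
P=brass(im); A=sel(P,o+a*.02); B=sel(P,[.56,.214,.07])
def f(p,full=True):
    x=R.from_euler("z",p[3]).apply([.055,0,0]); c=p[:3]; aa=axis(p[3])
    return np.r_[sdf(A,c-x,aa,.042),sdf(B,c+x,aa,.024)]
s=least_squares(f,[.507,.234,.058,-.296],loss="soft_l1",f_scale=.001,x_scale=[.01,.01,.01,.1])
c,y=s.x[:3],s.x[3]; print(len(A),len(B),s.x.round(4),np.median(abs(s.fun)),"long",(c-R.from_euler("z",y).apply([.055,0,0])).round(4),r.current_t())
E
```

```text
[588.2510376  -13.85857248] [587.46084595 -13.81301975] tool offset err mm [0.45997765 0.30533415] axis [587.83378689 -14.22011119]
1869 1498 [ 0.509   0.2306  0.0562 -0.2962] 0.00032593200114231207 long [0.4564 0.2467 0.0562] 13.8833
```

View pics/w4.png

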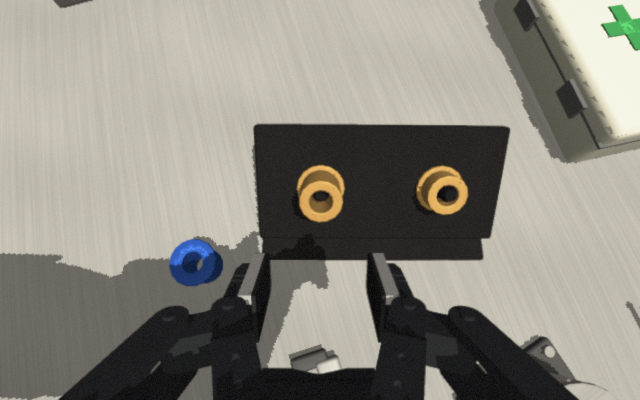

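The long bush is at (321,195) on the rack's left pin and the short one at (443,192). The fit residual is 0.3 mm, and the blue decoy at (195,262) is clear of the fingers. Now I'll grasp the long bush.

```bash
python3 - <<'E'
from fit import *
yaw=-.2962; a=axis(yaw); q=rq(yaw); Rt=R.from_quat(q)
o=np.array([.4564,.2467,.0562])-Rt.apply([.00046,.0003,0])
r.set_gripper(.75); r.move_linear(o+a*.12,q,vel=.1)
r.move_linear(o+a*.034,q,vel=.06); r.sleep(.2); f0=F(); print("pre",f0.round(2),r.current_torque())
r.set_gripper(0.0,60); r.sleep(.2); print("grip",r.current_opening(),r.current_finger_force(),F().round(2))
if r.current_opening()<.2: raise SystemExit("missed")
r.move_linear(o+a*.044,vel=.04); print(F().round(2))
r.move_linear(o+a*.09,vel=.07); p=o+a*.09
print(F().round(2),r.current_opening())
r.move_linear([p[0],p[1],.25],vel=.15)
yy=Rt.apply([0,1,0]); v=R.from_matrix(np.stack([np.cross(yy,[0,0,-1]),yy,[0,0,-1]],1)).as_quat(); np.save("v.npy",v)
r.move_to([.5878,-.0142,.235],v)
r.sleep(.3); np.save("f0.npy",F()); print("hold",F().round(2),r.current_torque(),r.current_opening(),r.current_t())
s=grab("scene"); d=grab("side"); pickle.dump((s,d),open("s5.pkl","wb"))
pa=s["pixels"][140:290,240:400]; pb=d["pixels"][110:260,230:390]
cv2.imwrite("pics/w5.png",cv2.resize(np.hstack([pa,pb])[...,::-1],None,fx=2.5,fy=2.5,interpolation=cv2.INTER_CUBIC))
from scipy.spatial import cKDTree
P=np.vstack([brass(s),brass(d)])
P=P[(np.linalg.norm(P[:,:2]-[.588,-.014],axis=1)<.05)&(P[:,2]>.16)]; print(len(P), P.mean(0) if len(P) else 0)
def ff(p):
    aa=np.array([p[3],p[4],1]); aa/=np.linalg.norm(aa); return sdf(P,p[:3],aa,.042)
z=least_squares(ff,[.5878,-.0142,.201,0,0],loss="soft_l1",f_scale=.001,x_scale=[.01,.01,.01,.1,.1]); print(z.x.round(4),np.median(abs(z.fun)))
E
```

```text
pre [-0.21 -1.04 -0.27] [-0.23635177  0.02019146  0.00893597]
grip 0.3972681469261473 59.120455398224294 [-2.79 -3.93  5.13]
[ 0.81  1.07 -0.72]
[-0.49 -0.12 -2.04] 0.39281693845100385
hold [ 0.2  -0.17 -1.79] [ 0.0345268  -0.02514857 -0.0022518 ] 0.3937162054590275 20.7
320 [ 0.58956061 -0.00135451  0.22752802]
[ 0.5877 -0.0138  0.2008  0.0019  0.0183] 0.0005281349372951356
```

View pics/w5.png

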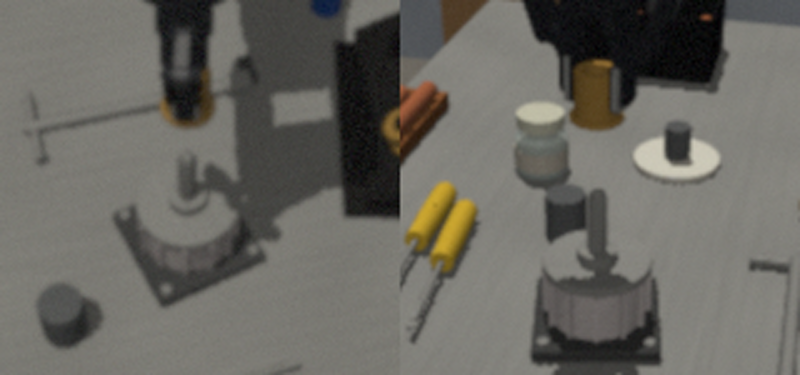

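Both views show the bush flange down and upright over the shaft, at (187,100) in the left half and (597,95) in the right. The fit puts it within 0.5 mm of the axis. Next is a force-guarded descent.

```bash
python3 - <<'E'
from h import *
f0=np.load("f0.npy"); x,y=.5878,-.0142
r.move_linear([x,y,.176],vel=.1)
z=.176
while z>.1125:
    z-=.002 if z>.120 else .0005
    r.move_linear([x,y,z],vel=.03)
    f=F()-f0
    if np.linalg.norm(f)>3.5:
        r.sleep(.2); f=F()-f0
        if np.linalg.norm(f)>3.5: break
print("stop",z,np.array(r.current_tool_pos()).round(4),f.round(2),np.round(r.current_torque(),2),r.current_opening(),r.current_t())
E
```

```text
stop 0.11299999999999993 [ 0.5879 -0.0142  0.1136] [-3.23 -0.15  8.89] [ 0.03  0.54 -0.02] 0.3911097382065467 32.2417
```

The bush made contact at seat height (underside about 80 mm, 9 N upwards), so it's home. I'll release it, retreat and check.

```bash
python3 - <<'E'
from fit import *
r.set_gripper(.65); r.sleep(.2); print(F().round(2))
r.move_linear([.5878,-.0142,.26],vel=.12)
r.move_to([.45,-.1,.36],np.load("v.npy")); r.sleep(.3)
s=grab("scene"); d=grab("side")
pa=s["pixels"][120:320,140:440]; pb=d["pixels"][130:330,200:500]
cv2.imwrite("pics/w6.png",cv2.resize(np.vstack([pa,pb])[...,::-1],None,fx=1.5,fy=1.5,interpolation=cv2.INTER_CUBIC))
P=np.vstack([brass(s),brass(d)]); P=P[(np.linalg.norm(P[:,:2]-[.588,-.014],axis=1)<.05)&(P[:,2]>.07)]
g=lambda p: sdf(P,p[:3],np.array([p[3],p[4],1])/np.linalg.norm([p[3],p[4],1]),.042)
z=least_squares(g,[.5878,-.0142,.08,0,0],loss="soft_l1",f_scale=.001,x_scale=[.01,.01,.01,.1,.1]); print(len(P),z.x.round(4),np.median(abs(z.fun)))
W=cloud(s); m=(np.linalg.norm(W[...,:2]-[.5675,-.3255],axis=-1)<.05)&(W[...,2]>.035)&(W[...,2]<.06); t=W[m]; print("cap",len(t),t.mean(0).round(4),np.percentile(t,[5,98],axis=0).round(4),r.current_t())
E
```

```text
[-0.37  0.03  0.22]
431 [ 0.5868 -0.0138  0.0795 -0.0222  0.0163] 0.0007356657339258063
cap 158 [ 0.5687 -0.3251  0.0447] [[ 0.5555 -0.338   0.038 ]
 [ 0.581  -0.3118  0.048 ]] 35.3417
```

View pics/w6.png

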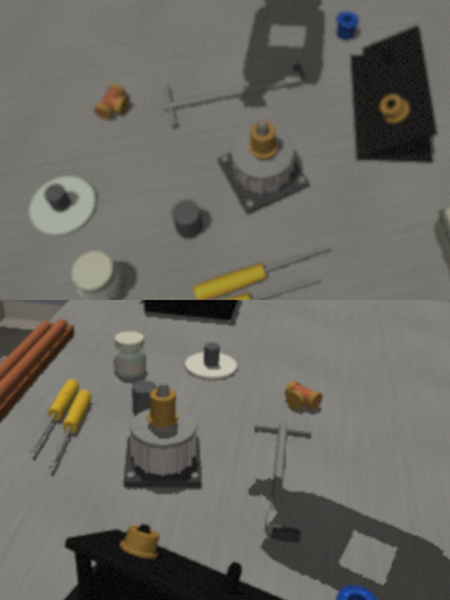

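The bush sits on the shoulder at (263,140), its underside fitted at 79.5 mm. The cap stands on the coaster at (57,196), the short bush is still on its pin at (395,108), and nothing else has moved.

```bash
python3 -c "
from h import *
print(r.hand_in())"
```

```text
the job is handed in; nothing more can be done
None
```

The job is done and handed in at about 35 s: the cap stands mouth down on the coaster, the long bush is home on the shoulder, and nothing else was moved; the one doubt is that the cap may have been released up to 2 mm above the coaster.

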